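# Issue the oldest paste tin from a gravity-feed lane and restock behind

## Task

Solder paste is used oldest first: let the front tin out of the sloped feed lane by pressing the orange release paddle all the way down and keeping it down until that tin has rolled into the pick-up bay at the low end, then let the paddle come back up so that the two tins behind move up to the gate. Then load the new tin that stands on the bench into the space this leaves at the high end of the lane, lid up and flat on the wheels, closed up behind the others. Let only one tin out, knock none over, and leave the other things on the bench where they are.

Things in the scene. Friction and masses are not known exactly. Their poses are not given: they have to be found in the camera images.
- lane: Sloped lane, 254 mm long, of a grey sheet-metal gravity feeder fixed on the bench; open above and at the high end. Origin: on its centre line, under the front tin, at the tops of the free-running white wheels that carry the tins, about 60 mm above the bench. x runs UP the lane (8 degrees above level), y across, z square to the wheels. The wheels span x = -100 to 140 mm.
- lane_gate (a point): Point on the lane's centre line at wheel level where the gate, a steel tab 11 mm high, holds the front tin: lane x = -28 mm. The tins behind it touch one another (56 mm apart), so three fill the lane at the start. Side guides at y = +-32 mm (a tin has 4 mm play each way), upright to z = 12 mm, then flared out to y = +-42 mm at z = 23 mm. Axes as the lane's.
- lane_bay (a point): Centre of the underside of a tin that rests in the pick-up bay, the low end of the lane between gate and end plate: lane x = -73 mm, at wheel level. The end plate stands 27 mm above the wheels at x = -102 mm. Axes as the lane's.
- lane_load (a point): Centre of the underside of the last of three tins in the full lane: lane x = 113 mm, at wheel level, 76 mm above the bench; the free space once the row has moved up. The lane's open end is 37 mm further up. A tin let go on the wheels rolls down by itself until it meets the next. Axes as the lane's.
- release (a joint): Angle of the sprung release rocker: 0 at rest (gate up), 0.45 rad fully pressed; axis along the lane's y through its origin. Pressing sinks the gate and raises two pins that hold the second tin back; near the full stroke the front tin rolls out within 1 to 2 s. Let go, it springs back: gate up, pins down, and the row rolls up to the gate within 1 to 2 s.
- release_pad (a point): Centre of the top face of the orange paddle (34 mm along the lane, 44 mm across), left of the lane seen from its low end: lane x = -45, y = +88, z = 10 mm at rest, 64 mm above the bench, free beneath. It turns with the rocker: fully down it is 20 mm lower, 3 mm further down the lane and inclined 0.45 rad, low side towards the low end. 3 N start it, 6 N hold it down.
- tin_front_mid (a point): Round tin of solder paste with a red screw lid and a foil-wrapped body, 56 mm in diameter, 68 mm tall, about 120 g, one of four alike. The point is its centre, 34 mm above its underside; z points out of its lid. This one is the oldest: at the start it stands in the lane against the gate.
- tin_second_mid (a point): Round tin of solder paste with a red screw lid and a foil-wrapped body, 56 mm in diameter, 68 mm tall, about 120 g, one of four alike. The point is its centre, 34 mm above its underside; z points out of its lid. At the start second in the lane.
- tin_third_mid (a point): Round tin of solder paste with a red screw lid and a foil-wrapped body, 56 mm in diameter, 68 mm tall, about 120 g, one of four alike. The point is its centre, 34 mm above its underside; z points out of its lid. At the start third in the lane, at the high end.
- tin_new_mid (a point): Round tin of solder paste with a red screw lid and a foil-wrapped body, 56 mm in diameter, 68 mm tall, about 120 g, one of four alike. The point is its centre, 34 mm above its underside; z points out of its lid. This is the new stock: at the start it stands alone on the bare bench left of the feeder, lid up (not the tin far back by the solvent bottle).
- chip_case: Bystander: shut yellow chip case with a window, 95 x 88 x 23 mm. Origin at the centre of its underside.
- side_cutters: Bystander: red-handled side cutters, 109 x 58 x 12 mm, lying flat. Origin at the centre of its underside.
- flux_lid: Bystander: pale round screw lid, 51 mm in diameter, 9 mm high, lying on the bench. Origin at the centre of its underside.
There are look-alikes about, which are no part of the job. What is shaped like the part that bears tin_new_mid but blue is not meant.

How it is judged:
By the outcome, as a careful person would: the job done as asked, in the order asked, and still so for the second after the job is handed in, with the robot touching nothing.
It also fails if it takes over 58 s, if anything falls off the work surface, if the arm or the gripper's body presses on something with over 40 N, if the wrist force passes 120 N, or if a joint passes its speed limit or range.

## Robot

A 6-joint arm with a two-finger parallel gripper is mounted at the origin on a cart in front of the work surface, level with it; the furniture and walls round the work are solid. World frame = base frame: x ahead of the robot, y to its left, z up, the work surface at z = 0. Lengths are in mm, angles in rad, forces in N, time in s.
With the tool pointing down it reaches from about 275 to 825 mm from the base axis. Payload 5.2 kg.
Tool frame: the origin (TCP) lies midway between the tips of the shut fingers; the grasp point (between the pads) lies 19 mm behind it; z points along the fingers, y is the direction in which the jaws open and shut (so a half turn about z gives the same grasp; the last joint's range is limited). The gripper opens to 93 mm and grips with 3 to 60 N. Pads are 15 mm wide; open, the fingers measure 128 mm over their backs; the gripper's body (75 mm by 188 mm) begins 65 mm behind the grasp point.
Start: joints at [-0.203, 0.259, 1.535, -0, 1.348, -0.203], TCP at [550.004, 0.023, 196.253] pointing down, gripper open.
Joint ranges: [-3.14, 3.14], [-0.91, 2.08], [0.19, 2.58], [-1.22, 4.36], [0.22, 2.71], [-3.12, 3.12]. Speed limits (rad/s): [2.57, 2.57, 3.14, 3.14, 3.14, 3.14].

## Interface

Orientations are given as a 3x3 rotation matrix whose columns are the frame's x, y, z axes.
In Python, from workcell import bot gives the robot as it stands.
- The arm moves only by the shell command python3 -m crank 'ROWS' [FORCE]. ROWS is text: rows parted by semicolons, each of 7 numbers parted by spaces: the shift along the tool's x, y, z scaled (see below), then the turn, a rotation vector about the tool's x, y, z scaled (see below), then the closure, from -1 (fully open) to 1 (shut), so that 0 is half open. A call has 1 to 20 rows; each row is the pose to reach, as a shift and turn from the pose commanded when the call began, along the tool's axes at that moment; what a row does not reach only later rows make up. The controller multiplies each number of a shift by 1000 mm and each number of a turn by 90 degrees. A row lasts 1/10 s, in which the tool goes at most 50 mm and 8.59 degrees, less where a joint would pass 70% of its speed; a pose out of reach is approached as far as the arm can. A call with a number of a shift or a turn outside -1 to 1 is refused whole. A call with a gripper value outside its range is refused whole. The fingers move at their own pace and stop on an object; FORCE is the grip in N (left out, the last holds). Time passes only in rows, so rows that repeat a pose let the fingers close. It gives the time, the measured TCP pose, the force and the opening at its end, in the units of the state.
- bot.get_state(): the state, without advancing time (a new reading comes with each control period).
- bot.snapshot(name): name is "scene" or "side" or "wrist"; returns the picture (420x560x3 uint8, blue, green, red); there is no depth.
- bot.camera_params(name): a dict with "intrinsics" (3x3 intrinsics, pixels), "distortion" ([k1, k2, p1, p2, k3] as OpenCV has them; the pictures are not rectified), "T" (4x4, takes a point from camera to world coordinates). Camera axes: x right, y down, z forward; pixel columns grow to the right and rows downward; lengths in mm; the calibration is good to about 2 mm. A picture is of the moment at which its call begins: read the wrist's pose just before it. camera_params takes no time and is no camera call; for the wrist camera it gives the pose at the moment of the call.
- bot.sign_off(): hands the job in, once; it reports no verdict.
Trained networks look in the newest picture that a camera, given by its name, has taken for a name from the list of things; names that differ only in an ending like _2 or _b are one class to them, and where a whole thing is asked for, a point or a joint stands for the part that bears it (a point fixed in the world has none). Each returns a list of dicts, best first, with "conf" (0 to 1); they miss things now and then, are a little off and sometimes report something else, mostly with a low value. They report only what shows in the picture. A call takes as long as a camera call. They do not tell look-alikes from the thing itself.
- bot.recognise(camera, query): "xyz" ([x, y, z] in mm, in the coordinates of the camera as it stood for that picture, good to about 4 mm: the middle of the surface that is visible of it).
- bot.regions_of(camera, query): "pixels" (420x560 bool, what is visible of it).
- bot.tip_of(camera, query): "xyz" ([x, y, z] in mm, in the coordinates of the camera as it stood for that picture, good to about 4 mm: a listed point, or the origin of a listed thing).
The state is a dict: "time_s": time; "joint_positions": joint angles; "qd": joint speeds; "joint_efforts": joint torques, N m; "eef_pos": TCP position; "eef_rot": TCP orientation; "ft_force": force on the tool from outside, world axes, zero at the start; "wrist_torque": the same for the moment, N m; "gripper_width": opening from 0.0 (shut) to 1.0 (fully open).
Only numpy, scipy, OpenCV 4.12 (cv2) and the standard library are available. Lean on these libraries where they do the work, as an engineer would, in place of code of your own. Each camera call takes 0.05 s, during which the arm holds its last target.

## Working session

There is one attempt and no reset: what is moved stays moved. The work goes in short steps, Python scripts to look and compute and a shell command to move; the robot and the scene stay as the last step left them, time stands still between calls to the robot, and variables do not carry over. Pictures are saved under pics/ and viewed, and the job is handed in when it is done.

```bash
ls; mkdir -p pics
python3 - <<'E'
from workcell import bot
import cv2
s=bot.get_state();print(s['time_s'],s['eef_pos'],s['eef_rot'],s['gripper_width'])
for n in('scene','side','wrist'):
    cv2.imwrite(f'pics/{n}0.png',bot.snapshot(n))
    p=bot.camera_params(n);print(n,p)
print(bot.get_state()['time_s'])
E
```

```text
pics
0.0 [5.49415323e+02 1.35934832e-01 1.95398363e+02] [[ 2.11409779e-05  9.99998320e-01 -1.83288880e-03]
 [ 9.99999932e-01 -2.04678318e-05  3.67277621e-04]
 [ 3.67239489e-04 -1.83289644e-03 -9.99998253e-01]] 0.999184366816057
scene {'intrinsics': array([[397.69525204,   0.        , 274.87701185],
       [  0.        , 397.69525204, 210.42775651],
       [  0.        ,   0.        ,   1.        ]]), 'distortion': array([0.03183857, 0.        , 0.        , 0.        , 0.        ]), 'T': array([[ 8.69794028e-01, -3.66805173e-01,  3.30018657e-01,
         2.82248629e+02],
       [-4.93219095e-01, -6.65194147e-01,  5.60581547e-01,
        -3.44189731e+02],
       [ 1.39022675e-02, -6.50361985e-01, -7.59497212e-01,
         7.26042872e+02],
       [ 0.00000000e+00,  0.00000000e+00,  0.00000000e+00,
         1.00000000e+00]])}
side {'intrinsics': array([[457.7334048 ,   0.        , 283.00414861],
       [  0.        , 457.7334048 , 215.16560724],
       [  0.        ,   0.        ,   1.        ]]), 'distortion': array([-0.08189697,  0.        ,  0.        ,  0.        ,  0.        ]), 'T'
[... 259 characters left out ...]
     [ 0.00000000e+00,  0.00000000e+00,  0.00000000e+00,
         1.00000000e+00]])}
wrist {'intrinsics': array([[317.8739284 ,   0.        , 284.45131239],
       [  0.        , 317.8739284 , 212.20195324],
       [  0.        ,   0.        ,   1.        ]]), 'distortion': array([-0.03307139,  0.        ,  0.        ,  0.        ,  0.        ]), 'T': array([[ 9.99997943e-01, -3.15565189e-06, -2.02841893e-03,
         5.50223942e+02],
       [-5.41989220e-04, -9.64056292e-01, -2.65697520e-01,
         7.58219871e+01],
       [-1.95467158e-03,  2.65698073e-01, -9.64054310e-01,
         3.83610525e+02],
       [ 0.00000000e+00,  0.00000000e+00,  0.00000000e+00,
         1.00000000e+00]])}
0.15
```

View pics/scene0.png

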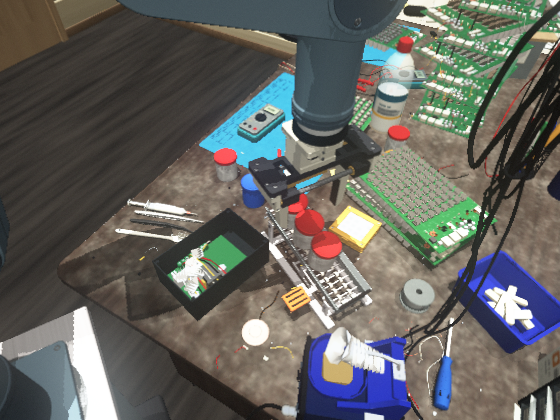

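View pics/side0.png

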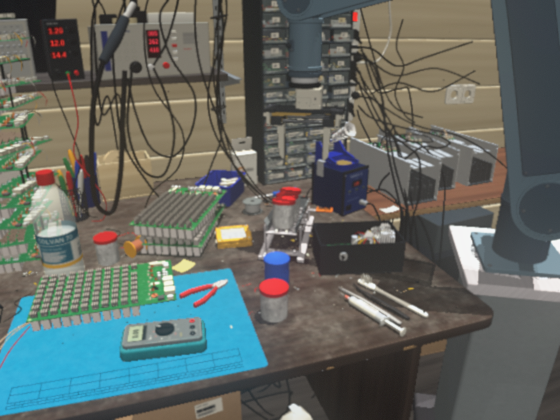

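View pics/wrist0.png

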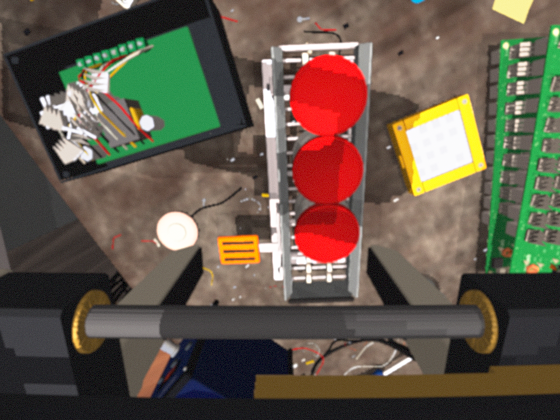

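```bash
cat > h.py <<'E'
from workcell import bot
import numpy as np,cv2
def W(cam,xyz):
    return (bot.camera_params(cam)['T']@np.r_[xyz,1])[:3]
def proj(cam,P,T=None):
    p=bot.camera_params(cam);T=p['T'];R=T[:3,:3].T
    q,_=cv2.projectPoints(np.atleast_2d(np.array(P,float)),cv2.Rodrigues(R)[0],-R@T[:3,3],p['intrinsics'],p['distortion']);return q[:,0]
def ray(cam,uv,z):
    p=bot.camera_params(cam);T=p['T']
    u=cv2.undistortPoints(np.array([[uv]],float),p['intrinsics'],p['distortion'])[0,0]
    d=T[:3,:3]@np.r_[u,1];return T[:3,3]+d*(z-T[2,3])/d[2]
E
python3 - <<'E'
from h import *
np.set_printoptions(precision=1,suppress=True)
for c in('scene','side','wrist'):
  for q in('lane','lane_gate','lane_load','release_pad','tin_new_mid'):
    for d in bot.tip_of(c,q): 
      w=W(c,d['xyz']);print(c,q,round(d['conf'],2),w,proj(c,w)[0])
print(bot.get_state()['time_s'])
E
```

```text
scene lane 0.77 [587.9  -6.9  62. ] [320.1 258.2]
scene lane 0.24 [592.9 -78.4  52.1] [342.6 287.5]
scene lane_gate 0.65 [588.2 -35.   52.4] [327.7 271.3]
scene lane_load 0.89 [584.9 102.1  76.3] [291.  217.4]
scene release_pad 0.61 [500.6 -60.   65.2] [296.9 297.7]
scene tin_new_mid 0.91 [564.  247.3  37.8] [251.3 189.8]
scene tin_new_mid 0.86 [546.5 358.2  36. ] [224.9 164.7]
side lane 0.72 [585.   -5.5  56.5] [289.  215.2]
side lane_gate 0.58 [586.1 -37.9  58. ] [290.8 210. ]
side lane_load 0.73 [576.4 101.3  76.4] [284.4 225. ]
side release_pad 0.59 [585.2  -7.1  58.4] [289.  214.3]
side release_pad 0.5 [499.9 -57.1  64.7] [323.4 207.4]
side tin_new_mid 0.96 [569.9 247.7  33.8] [274.3 270.7]
side tin_new_mid 0.72 [548.5 358.9  34.3] [273.  300.1]
side tin_new_mid 0.52 [577.3  94.5 107.1] [284.6 212.2]
wrist release_pad 0.94 [502.7 -58.3  61.6] [241. 252.]
0.9
```

The scene shows three red-lidded tins in the lane, which rises along world +y. The orange paddle is at about (296,298) in the scene view and (240,250) in the wrist view. The new tin is the red-lidded one at scene (225,165), side (273,300). A blue look-alike stands at scene (252,190). Next I refine the lane pose and check the obstacles.

```bash
python3 - <<'E'
from h import *
from scipy.optimize import least_squares
np.set_printoptions(precision=1,suppress=True)
# wrist lids
im=cv2.imread('pics/wrist0.png').astype(int);b,g,r=im[...,0],im[...,1],im[...,2]
m=((r>120)&(g<60)&(b<60)).astype(np.uint8)
n,l,st,ce=cv2.connectedComponentsWithStats(m)
print([ (st[i],ce[i]) for i in range(1,n) if st[i][4]>300])
T=8*np.pi/180
def lane(p,P):
    x0,y0,z0,th=p;c,s=np.cos(T),np.sin(T)
    h=np.array([-np.sin(th),np.cos(th),0]);X=c*h+s*np.array([0,0,1]);Z=-s*h+c*np.array([0,0,1]);Y=np.cross(Z,X)
    return np.array([x0,y0,z0])+np.atleast_2d(P)@np.array([X,Y,Z])
obs=[]
for q in('tin_front_mid',):
  for c in('scene','side','wrist'):
    for d in bot.tip_of(c,q): w=W(c,d['xyz']);print(c,q,round(d['conf'],2),w,proj(c,w)[0])
L=[[0,0,68],[56,0,68],[112,0,68],[-45,88,10]]
uv=np.array([[327,232],[328,169],[328,93],[239,250]],float)
f=lambda p:(proj('wrist',lane([p[0],p[1],60,p[2]],L))-uv).ravel()
s=least_squares(f,[587,-6,.05],loss='soft_l1');print(s.x,s.fun)
p=[s.x[0],s.x[1],60,s.x[2]]
for q in ([0,0,0],[-28,0,0],[113,0,0],[-45,88,10],[-102,0,27]): w=lane(p,q)[0];print(q,w,proj('scene',w),proj('side',w),proj('wrist',w))
# station pixels at assumed heights
for uv in([170,345],[290,345],[215,345]):print(uv,ray('wrist',uv,0),ray('wrist',uv,100))
for uv in([330,335],[375,375],[405,340],[355,330]):print(uv,ray('scene',uv,0),ray('scene',uv,100))
# new tin lid
for uv in([225,156],):print(ray('scene',uv,68))
print(ray('side',[274,288],68))
print(bot.get_state()['time_s'])
E
python3 -c "
import cv2
a=cv2.imread('pics/scene0.png')[200:420,200:480];cv2.imwrite('pics/s0z.png',cv2.resize(a,None,fx=2.7,fy=2.7,interpolation=2))
a=cv2.imread('pics/side0.png')[90:330,220:440];cv2.imwrite('pics/d0z.png',cv2.resize(a,None,fx=2.5,fy=2.5,interpolation=2))"
```

```text
[(array([  289,    55,    78,   208, 11654], dtype=int32), array([327.4, 154. ]))]
scene tin_front_mid 0.82 [586.1 -10.9  91.6] [322.  251.6]
side tin_front_mid 0.48 [581.4 -10.1  88.6] [290.7 203.4]
wrist tin_front_mid 0.92 [588.3  -7.6  94.7] [324.6 215.8]
[586.5  -3.6   0.1] [ 0.6  0.5 -0.3 -0.2 -0.2  0.2  0.  -1. ]
[0, 0, 0] [586.5  -3.6  60. ] [[318.5 257.9]] [[288.3 214.2]] [[319.1 202.9]]
[-28, 0, 0] [588.  -31.3  56.1] [[326.7 269. ]] [[289.6 211.5]] [[319.3 226.9]]
[113, 0, 0] [580.8 108.1  75.7] [[287.8 216.3]] [[282.  226.3]] [[317.9  88.2]]
[-45, 88, 10] [501.  -54.   63.6] [[295.3 295.4]] [[322.8 208.1]] [[239. 249.]]
[-102, 0, 27] [ 591.9 -108.2   72.5] [[353.4 294.7]] [[293.2 195.7]] [[322.3 297.9]]
[170, 345] [ 385.9 -227.7    0. ] [ 428.7 -148.8  100. ]
[290, 345] [ 557.9 -226.8    0. ] [ 556. -148.  100.]
[215, 345] [ 450.7 -227.1    0. ] [ 476.7 -148.3  100. ]
[330, 335] [ 536.  -128.9    0. ] [ 501.  -158.5  100. ]
[375, 375] [ 563.8 -227.8    0. ] [ 525.  -243.8  100. ]
[405, 340] [ 653.7 -205.1    0. ] [ 602.6 -224.2  100. ]
[355, 330] [ 583.4 -143.9    0. ] [ 542.  -171.5  100. ]
[547.7 354.   68. ]
[544.1 368.   68. ]
1.05
```

View pics/s0z.png

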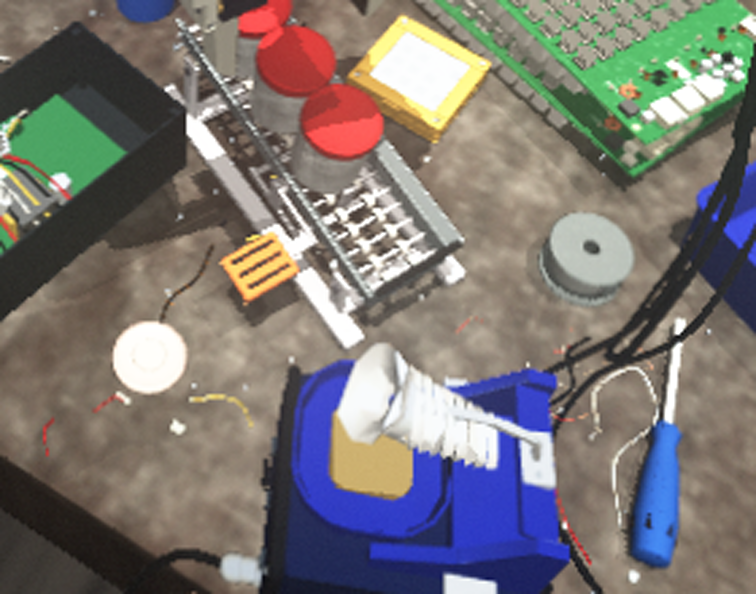

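View pics/d0z.png

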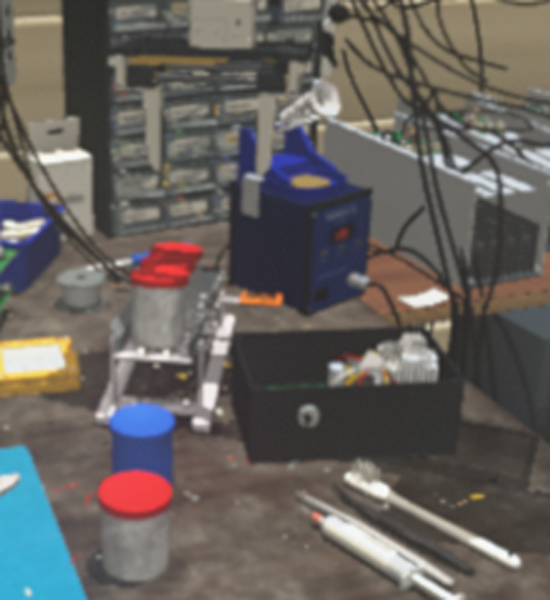

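The solder station's front face is about 100 mm beyond the paddle, so I'll turn the jaws to lie along the lane. I'll press with the low-side finger at half opening, which keeps the gripper body clear of both the station and the tins.

```bash
R="-0.027 -0.049 0.02 0 0 1 0"; python3 -m crank '-0.027 -0.049 0.02 0 0 1 0;-0.027 -0.049 0.02 0 0 1 0;-0.027 -0.049 0.02 0 0 1 0;-0.027 -0.049 0.02 0 0 1 0;-0.027 -0.049 0.02 0 0 1 0;-0.027 -0.049 0.02 0 0 1 0;-0.027 -0.049 0.02 0 0 1 0;-0.027 -0.049 0.02 0 0 1 0;-0.027 -0.049 0.02 0 0 1 0;-0.027 -0.049 0.02 0 0 1 0;-0.027 -0.049 0.02 0 0 1 0;-0.027 -0.049 0.06 0 0 1 0;-0.027 -0.049 0.1 0 0 1 0;-0.027 -0.049 0.1 0 0 1 0' 30
python3 - <<'E'
from h import *
for n in('scene','wrist'):cv2.imwrite(f'pics/{n}1.png',bot.snapshot(n))
s=bot.get_state();print(s['eef_pos'],s['eef_rot'],s['joint_positions'],s['gripper_width'],s['time_s'])
E
```

```text
time_s: 2.45
eef_pos: [496.9, -25.9, 92.0]
eef_rot: [[1.0, -0.0, -0.01], [-0.0, -1.0, 0.003], [-0.01, -0.003, -1.0]]
ft_force: [-0.9, -0.5, 0.4]
gripper_width: 0.5
[500.80368365 -26.91313852  96.50716951] [[ 9.99999075e-01  1.43026499e-05 -1.36019560e-03]
 [ 1.48180174e-05 -9.99999928e-01  3.78882809e-04]
 [-1.36019008e-03 -3.78902614e-04 -9.99999003e-01]] [-2.76446294e-01  2.66468526e-01  1.78835309e+00 -7.62341161e-06
  1.08818300e+00  1.29433902e+00] 0.49747045980716725 2.55
```

View pics/scene1.png

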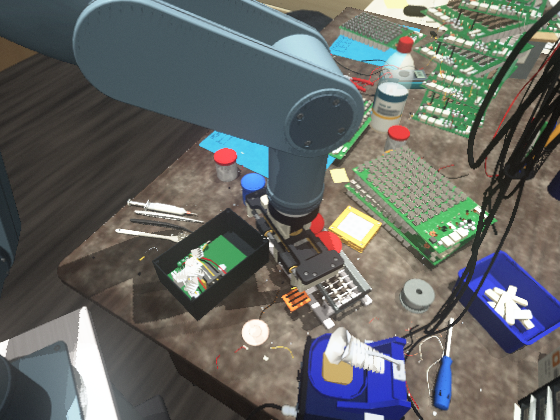

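View pics/wrist1.png

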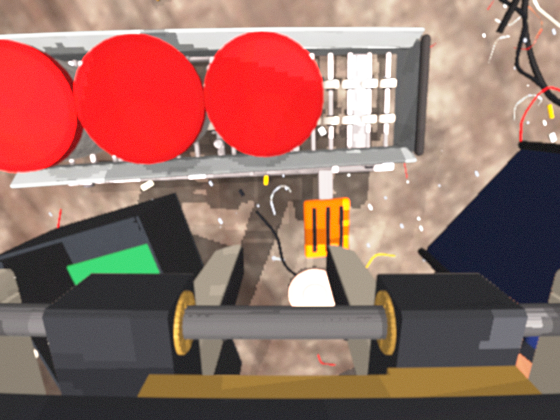

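Wrist view: the paddle is at (327,228), with the right (low-side) finger just in front of and above it at about (345,250). I'll check the alignment by numbers.

Run:
```python
from h import *
np.set_printoptions(precision=1,suppress=True)
for uv in([305,200],[349,200],[305,257],[352,250],[327,228]):print(uv,ray('wrist',uv,64))
print(proj('wrist',[[501,-50,96.5],[508,-50,96.5],[508,-67,96.5],[508,-60,96.5]]))
print(proj('wrist',[[501,-50,64],[501,-67,64]]))
for c in('wrist','scene'):
  for d in bot.tip_of(c,'release_pad'):print(c,d['conf'],W(c,d['xyz']))
  for d in bot.tip_of(c,'tin_front_mid'):print(c,d['conf'],W(c,d['xyz']))
```

```text
[305, 200] [523.  -39.5  64. ]
[349, 200] [523.  -70.9  64. ]
[305, 257] [479.1 -40.2  64. ]
[352, 250] [484.7 -75.2  64. ]
[327, 228] [502.  -55.9  64. ]
[[324.2 245.7]
 [324.6 235.2]
 [351.6 235.2]
 [340.5 235.2]]
[[318.9 229.3]
 [342.1 229.2]]
wrist 0.78 [503.6 -54.8  62.8]
wrist 0.66 [591.5 -10.1  95.4]
scene 0.81 [498.3 -58.2  67.7]
scene 0.62 [586.2 -10.5  91.5]
```

```bash
python3 -m crank '0.001 -0.005 0.015 0 0 0 0;0.001 -0.005 0.026 0 0 0 0;0.001 -0.005 0.032 0 0 0 0;0.001 -0.005 0.036 0 0 0 0;0.001 -0.005 0.040 0 0 0 0;0.001 -0.005 0.040 0 0 0 0'
python3 - <<'E'
from h import *
cv2.imwrite('pics/wrist2.png',bot.snapshot('wrist'))
s=bot.get_state();print(s['eef_pos'],s['ft_force'],s['time_s'])
E
```

```text
time_s: 3.35
eef_pos: [501.8, -22.0, 56.0]
eef_rot: [[1.0, -0.0, -0.001], [-0.0, -1.0, 0.0], [-0.001, -0.0, -1.0]]
ft_force: [-0.5, -0.0, 0.2]
gripper_width: 0.497
[502.00373411 -22.07117269  56.20817191] [-0.74802357  0.46410166  0.95614471] 3.4
```

View pics/wrist2.png

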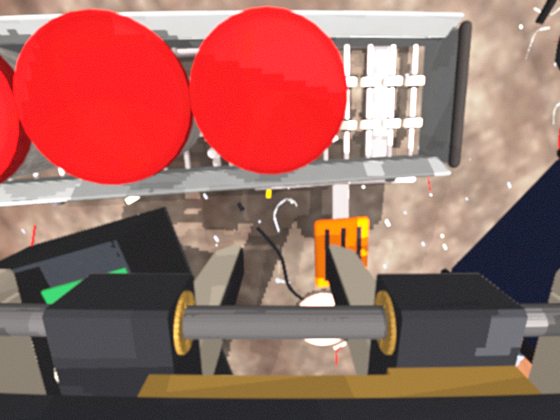

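```bash
python3 - <<'E'
from h import *
np.set_printoptions(precision=1,suppress=True)
for z in(64,54,44):print(z,[ray('wrist',uv,z) for uv in([316,220],[367,219],[320,288])])
print(proj('wrist',[[509,-45,56],[509,-50,56],[509,-62,56],[509,-45,70]]))
E
python3 -m crank '0 0 0.003 0 0 0 0;0 0 0.006 0 0 0 0;0 0 0.006 0 0 0 0'
python3 - <<'E'
from h import *
cv2.imwrite('pics/wrist3.png',bot.snapshot('wrist'))
cv2.imwrite('pics/side3.png',bot.snapshot('side'))
a=cv2.imread('pics/wrist3.png')[180:320,220:440];b=cv2.imread('pics/side3.png')[140:280,220:440]
cv2.imwrite('pics/z3.png',cv2.resize(np.hstack([a,b]),None,fx=1.8,fy=1.8,interpolation=2))
s=bot.get_state();print(s['eef_pos'],s['ft_force'],s['time_s'])
E
```

```text
64 [array([521.5, -38.7,  64. ]), array([522.1, -69. ,  64. ]), array([476.7, -42.4,  64. ])]
54 [array([518.5, -39.7,  54. ]), array([519.1, -71.7,  54. ]), array([471.1, -43.7,  54. ])]
44 [array([515.4, -40.8,  44. ]), array([516.1, -74.4,  44. ]), array([465.6, -44.9,  44. ])]
[[324.3 235.4]
 [332.2 235.4]
 [351.3 235.3]
 [327.2 243.4]]
time_s: 3.7
eef_pos: [501.7, -21.9, 49.9]
eef_rot: [[1.0, 0.0, -0.001], [0.0, -1.0, 0.0], [-0.001, -0.0, -1.0]]
ft_force: [1.0, -0.0, -0.2]
gripper_width: 0.498
[501.9425551  -21.95942735  50.20351498] [ 0.72272735 -0.40496093  0.10784251] 3.8
```

View pics/z3.png

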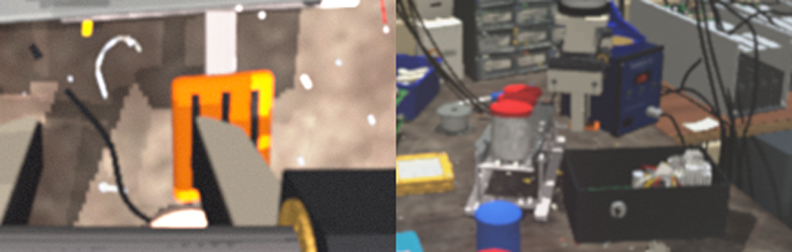

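```bash
python3 -m crank '0 0 0.003 0 0 0 0;0 0 0.005 0 0 0 0;0 0 0.007 0 0 0 0;0 0 0.007 0 0 0 0'
python3 - <<'E'
from h import *
cv2.imwrite('pics/wrist4.png',bot.snapshot('wrist'))
cv2.imwrite('pics/side4.png',bot.snapshot('side'))
a=cv2.imread('pics/wrist4.png')[180:320,220:440];b=cv2.imread('pics/side4.png')[140:280,220:440]
cv2.imwrite('pics/z4.png',cv2.resize(np.hstack([a,b]),None,fx=1.8,fy=1.8,interpolation=2))
s=bot.get_state();print(s['eef_pos'],s['ft_force'],s['time_s'])
E
```

```text
time_s: 4.2
eef_pos: [502.0, -22.0, 43.1]
eef_rot: [[1.0, -0.0, -0.0], [-0.0, -1.0, 0.0], [-0.0, -0.0, -1.0]]
ft_force: [-0.7, 0.0, 1.4]
gripper_width: 0.499
[501.94842561 -21.96334372  43.23336903] [ 0.06550669 -0.25370393 -0.55102334] 4.3
```

View pics/z4.png

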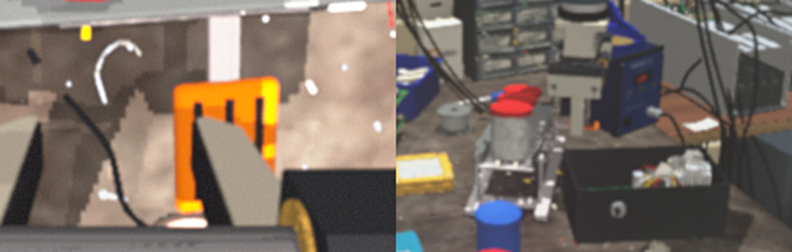

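Run:
```python
from h import *
np.set_printoptions(precision=1,suppress=True)
# z4 crop -> full px
f=lambda u,v:[220+u/1.8,180+v/1.8]
for z in(64,54,44):print(z,[ray('wrist',f(*uv),z) for uv in([177,88],[277,80],[180,208],[270,200])])
im=cv2.imread('pics/wrist4.png');cv2.imwrite('pics/w4b.png',im)
print(proj('wrist',[[x,-22+s*y,z] for z in (43,53,63) for x in(494,509) for s in(-1,) for y in (23,40)]))
```

```text
64 [array([520.3, -38.7,  64. ]), array([522.8, -69.4,  64. ]), array([478.8, -40.9,  64. ]), array([481.6, -70.3,  64. ])]
54 [array([516.9, -39.8,  54. ]), array([519.6, -72.3,  54. ]), array([473. , -42.1,  54. ]), array([476. , -73.3,  54. ])]
44 [array([513.6, -40.9,  44. ]), array([516.4, -75.3,  44. ]), array([467.2, -43.4,  44. ]), array([470.3, -76.3,  44. ])]
[[323.7 257.4]
 [350.2 257.4]
 [324.5 235.3]
 [351.5 235.3]
 [325.6 264.1]
 [353.4 264. ]
 [326.5 241. ]
 [354.9 240.9]
 [327.7 271.3]
 [357.  271.3]
 [328.7 247.2]
 [358.6 247.2]]
```

View pics/w4b.png

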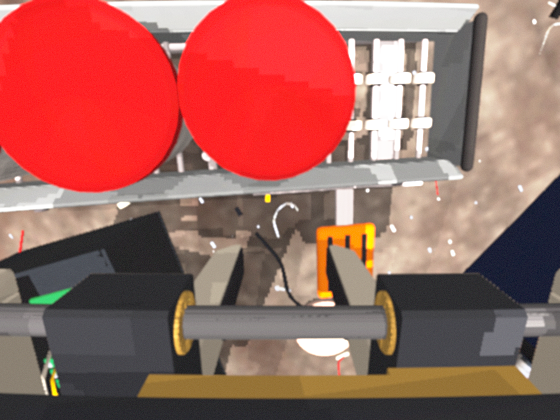

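```bash
python3 -m crank '0 0 0.003 0 0 0 0;0 0 0.005 0 0 0 0;0 0 0.005 0 0 0 0'; python3 -c "
from workcell import bot
print(bot.get_state()['ft_force'])"
python3 -m crank '0 0 0.003 0 0 0 0;0 0 0.005 0 0 0 0;0 0 0.005 0 0 0 0'
```

```text
time_s: 4.6
eef_pos: [502.1, -22.3, 38.2]
eef_rot: [[1.0, 0.0, 0.0], [0.0, -1.0, -0.0], [0.0, 0.0, -1.0]]
ft_force: [-1.8, -1.5, 3.6]
gripper_width: 0.498
[-1.77911531 -1.52192844  3.59417994]
time_s: 4.9
eef_pos: [502.1, -22.0, 33.1]
eef_rot: [[1.0, -0.0, 0.0], [-0.0, -1.0, -0.0], [0.0, 0.0, -1.0]]
ft_force: [-1.7, -0.7, 5.2]
gripper_width: 0.5
```

```bash
python3 -m crank '0 0 0.003 0 0 0 0;0 0 0.006 0 0 0 0;0 0 0.008 0 0 0 0;0 0 0.008 0 0 0 0'
python3 - <<'E'
from h import *
cv2.imwrite('pics/wrist5.png',bot.snapshot('wrist'))
print(bot.get_state()['ft_force'])
E
```

```text
time_s: 5.3
eef_pos: [502.6, -21.7, 26.5]
eef_rot: [[1.0, 0.0, 0.001], [0.0, -1.0, 0.0], [0.001, -0.0, -1.0]]
ft_force: [-3.9, 2.1, 15.3]
gripper_width: 0.501
[-3.21354655  0.56320812 14.19684843]
```

View pics/wrist5.png

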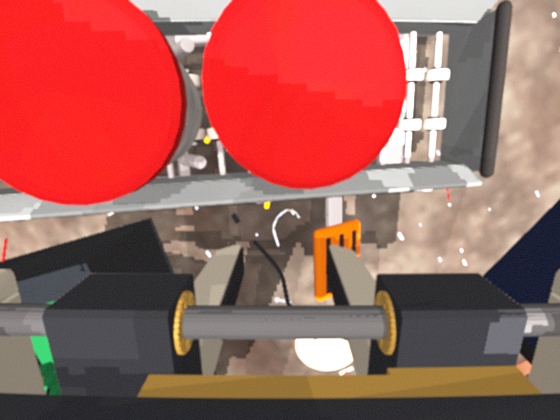

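Force has jumped to 15 N, which is the hard stop at full stroke, and the front tin is already separating from the second. I'll hold here until it arrives in the bay.

```bash
python3 -m crank '0 0 0 0 0 0 0;0 0 0 0 0 0 0;0 0 0 0 0 0 0;0 0 0 0 0 0 0;0 0 0 0 0 0 0;0 0 0 0 0 0 0;0 0 0 0 0 0 0;0 0 0 0 0 0 0;0 0 0 0 0 0 0;0 0 0 0 0 0 0;0 0 0 0 0 0 0;0 0 0 0 0 0 0;0 0 0 0 0 0 0;0 0 0 0 0 0 0;0 0 0 0 0 0 0'
python3 - <<'E'
from h import *
cv2.imwrite('pics/wrist6.png',bot.snapshot('wrist'))
print(bot.get_state()['ft_force'])
E
```

```text
time_s: 6.85
eef_pos: [502.5, -21.7, 26.5]
eef_rot: [[1.0, -0.0, 0.001], [-0.0, -1.0, 0.0], [0.001, -0.0, -1.0]]
ft_force: [-3.3, 1.0, 15.1]
gripper_width: 0.495
[-2.85592587  1.1756919  14.15338637]
```

View pics/wrist6.png

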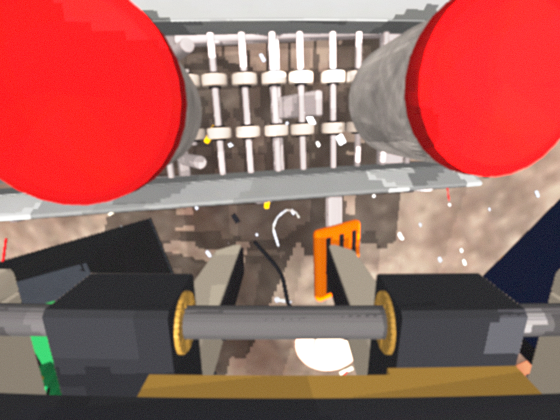

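The front tin is in the bay (lid at (490,85)) and the second tin is held back (lid at (95,100)). Now I lift straight off the paddle.

```bash
python3 -m crank '0 0 -0.02 0 0 0 0;0 0 -0.05 0 0 0 0;0 0 -0.09 0 0 0 0;0 0 -0.13 0 0 0 0;0 0 -0.17 0 0 0 0;0 0 -0.19 0 0 -0.2 -1;0 0 -0.19 0 0 -0.4 -1;0 0 -0.19 0 0 -0.6 -1;0 0 -0.19 0 0 -0.8 -1;0 0 -0.19 0 0 -1 -1;0 0 -0.19 0 0 -1 -1;0 0 -0.19 0 0 -1 -1;0 0 -0.19 0 0 -1 -1;0 0 -0.19 0 0 -1 -1'
python3 - <<'E'
from h import *
np.set_printoptions(precision=3,suppress=True)
for n in('scene','side','wrist'):cv2.imwrite(f'pics/{n}7.png',bot.snapshot(n))
s=bot.get_state();print(s['eef_pos'],s['eef_rot'],s['joint_positions'],s['ft_force'],s['time_s'])
for c in('scene','side','wrist'):
  for q in('tin_new_mid','lane','lane_load'):
    for d in bot.tip_of(c,q):w=W(c,d['xyz']);print(c,q,d['conf'],w,proj(c,w)[0])
cv2.imwrite('pics/z7.png',np.hstack([cv2.imread('pics/scene7.png')[100:350,150:450],cv2.imread('pics/wrist7.png')[0:250,200:500]]))
E
```

```text
time_s: 8.3
eef_pos: [501.9, -21.5, 214.6]
eef_rot: [[0.213, 0.977, -0.001], [0.977, -0.213, 0.001], [0.001, -0.001, -1.0]]
ft_force: [0.1, 0.1, -0.6]
gripper_width: 0.997
[501.891 -21.575 214.754] [[ 0.222  0.975 -0.001]
 [ 0.975 -0.222  0.001]
 [ 0.001 -0.001 -1.   ]] [-0.266  0.16   1.614  0.001  1.368 -0.042] [0.246 1.239 0.15 ] 8.45
scene tin_new_mid 0.67 [545.549 355.588  37.399] [224.951 165.069]
scene lane 0.83 [590.002  -7.929  62.006] [321.276 258.18 ]
scene lane_load 0.76 [587.934 103.106  80.916] [292.032 215.106]
side tin_new_mid 0.91 [568.884 244.488  31.427] [275.086 271.005]
side tin_new_mid 0.88 [549.628 354.541  35.044] [272.839 298.44 ]
side lane 0.66 [583.345  -4.977  56.583] [289.546 215.241]
side lane_load 0.81 [578.093 101.781  74.297] [283.666 225.84 ]
wrist tin_new_mid 0.56 [578.863  46.622 104.879] [351.085 115.632]
wrist lane_load 0.93 [583.962 104.361  75.89 ] [339.801  53.547]
```

View pics/z7.png

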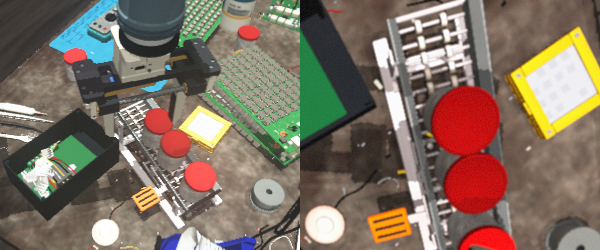

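View pics/wrist7.png

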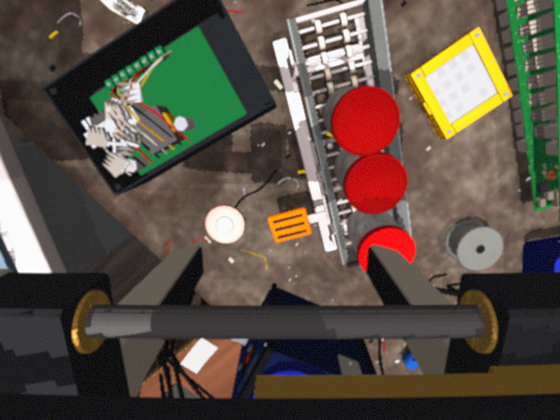

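The gate held: the bay tin is out at wrist (387,248), and the next two have closed up to it at (376,183) and (365,120). The high end is free. Next I go above the new tin.

```bash
python3 -m crank '0.324 -0.026 0 0 0 -0.171 -1;0.324 -0.026 0 0 0 -0.171 -1;0.324 -0.026 0 0 0 -0.171 -1;0.324 -0.026 0 0 0 -0.171 -1;0.324 -0.026 0 0 0 -0.171 -1;0.324 -0.026 0 0 0 -0.171 -1;0.324 -0.026 0 0 0 -0.171 -1;0.324 -0.026 0 0 0 -0.171 -1;0.324 -0.026 0 0 0 -0.171 -1;0.324 -0.026 0 0 0 -0.171 -1'
python3 - <<'E'
from h import *
np.set_printoptions(precision=3,suppress=True)
for n in('scene','side','wrist'):cv2.imwrite(f'pics/{n}8.png',bot.snapshot(n))
s=bot.get_state();print(s['eef_pos'],s['eef_rot'],s['joint_positions'],s['time_s'])
for c in('wrist',):
  for q in('tin_new_mid',):
    for d in bot.tip_of(c,q):w=W(c,d['xyz']);print(c,q,d['conf'],w,proj(c,w)[0])
E
```

```text
time_s: 9.9
eef_pos: [547.6, 298.7, 215.2]
eef_rot: [[-0.047, 0.999, -0.0], [0.999, 0.047, -0.001], [-0.001, -0.0, -1.0]]
ft_force: [-0.1, -0.5, 0.4]
gripper_width: 0.999
[547.819 298.519 215.561] [[-0.046  0.999  0.   ]
 [ 0.999  0.046 -0.   ]
 [-0.     0.    -1.   ]] [ 0.32   0.381  1.315 -0.     1.445  0.275] 10.05
wrist tin_new_mid 0.78 [571.508 249.258  35.755] [301.729 231.691]
wrist tin_new_mid 0.67 [546.604 360.905  34.656] [285.6   137.033]
```

View pics/wrist8.png

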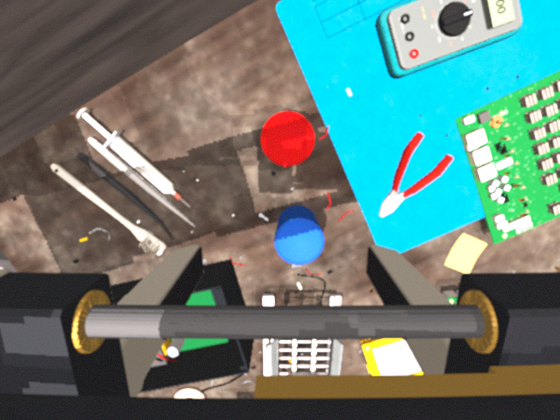

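Run:
```python
from h import *
np.set_printoptions(precision=4,suppress=True)
def circ(f,x0,x1,y0,y1):
    im=cv2.imread(f).astype(int);b,g,r=im[...,0],im[...,1],im[...,2]
    m=((r>110)&(g<70)&(b<70)).astype(np.uint8);k=np.zeros_like(m);k[y0:y1,x0:x1]=m[y0:y1,x0:x1]
    n,l,st,ce=cv2.connectedComponentsWithStats(k);i=1+np.argmax(st[1:,4]);print(st[i],ce[i])
    c=max(cv2.findContours((l==i).astype(np.uint8),0,1)[0],key=len);return cv2.minEnclosingCircle(c),ce[i]
(c,r),ce=circ('pics/wrist8.png',240,330,90,185);print(c,r,ray('wrist',c,68),ray('wrist',ce,68))
for cam,bx in(('scene',(200,250,140,180)),('side',(250,300,270,305))):
    (c,r),ce=circ(f'pics/{cam}8.png',*bx);print(cam,c,r,ray(cam,c,66),ray(cam,ce,66))
# rails of lane from this view
s=bot.get_state();print(s['eef_pos'])
o=s['eef_pos']
P=[o+[7.5,a*46,h] for a in(1,) for h in(0,10,20,30)]
R=s['eef_rot']
print([proj('wrist',o+R@np.array([7.5,a*46.5,-h]))[0] for a in(-1,1) for h in(0,10,20,30)])
```

```text
[ 260  111   55   57 2425] [287.3056 138.7823]
(287.65838623046875, 138.947021484375) 28.29060173034668 [548.6503 360.288   68.    ] [548.2789 360.4374  68.    ]
[214 148  23  18 243] [224.9012 156.6049]
scene (224.81817626953125, 156.0) 11.226550102233887 [548.0983 356.2975  66.    ] [547.3404 354.1844  66.    ]
[259 280  30  17 419] [273.5465 287.9332]
side (273.5, 286.5) 14.57748031616211 [546.8305 359.9506  66.    ] [545.6619 364.881   66.    ]
[547.8406 298.6468 215.6131]
[array([209.9051, 237.3779]), array([206.1301, 243.0949]), array([201.9566, 249.4185]), array([197.3185, 256.4501]), array([357.921 , 237.3386]), array([361.6227, 243.0561]), array([365.7154, 249.3807]), array([370.2641, 256.4137])]
```

```bash
python3 -m crank '0.06 0.003 0.02 0 0 0 -1;0.06 0.003 0.06 0 0 0 -1;0.06 0.003 0.1 0 0 0 -1;0.06 0.003 0.14 0 0 0 -1;0.06 0.003 0.175 0 0 0 -1;0.06 0.003 0.175 0 0 0 -1;0.06 0.003 0.175 0 0 0 -1'
python3 - <<'E'
from h import *
np.set_printoptions(precision=4,suppress=True)
for n in('scene','side','wrist'):cv2.imwrite(f'pics/{n}9.png',bot.snapshot(n))
s=bot.get_state();print(s['eef_pos'],s['ft_force'])
a=cv2.resize(cv2.imread('pics/side9.png')[170:350,190:370],None,fx=2.2,fy=2.2);b=cv2.resize(cv2.imread('pics/wrist9.png'),(528,396))
cv2.imwrite('pics/z9.png',cv2.resize(np.hstack([a,b]),None,fx=.86,fy=.86))
E
```

```text
time_s: 10.8
eef_pos: [548.0, 359.4, 40.7]
eef_rot: [[-0.047, 0.999, -0.001], [0.999, 0.047, -0.0], [-0.0, -0.001, -1.0]]
ft_force: [-0.2, 0.3, 0.9]
gripper_width: 0.998
[549.736  360.5107  43.2197] [-0.5041 -0.3115 -0.5392]
```

View pics/z9.png

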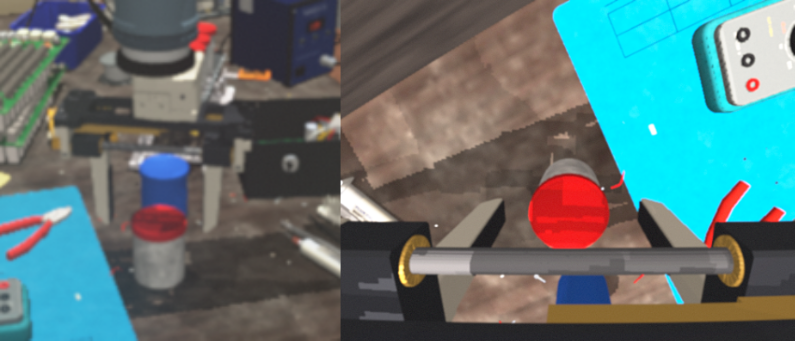

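Run:
```python
from h import *
np.set_printoptions(precision=1,suppress=True)
print(bot.get_state()['eef_pos'])
for z in(40,60,70):print(z,(proj('side',[[548-47,359,z],[548+47,359,z]])-[190,170])*2.2*.86)
im=cv2.imread('pics/wrist9.png').astype(int);b,g,r=im[...,0],im[...,1],im[...,2]
m=((r>110)&(g<70)&(b<70)).astype(np.uint8);m[:,:230]=0;m[:,350:]=0
n,l,st,ce=cv2.connectedComponentsWithStats(m);i=1+np.argmax(st[1:,4]);print(st[i],ce[i],ray('wrist',ce[i],68))
print(proj('wrist',[548,359,68]))
a=cv2.imread('pics/side9.png')[170:350,190:370];cv2.imwrite('pics/s9.png',cv2.resize(a,None,fx=3.3,fy=3.3,interpolation=2))
```

```text
[549.7 360.5  43.2]
40 [[202.6 246.5]
 [112.8 236.5]]
60 [[202.9 229.8]
 [112.2 220. ]]
70 [[203.  221.3]
 [111.9 211.6]]
[ 232  214  100   93 7405] [281.3 260.9] [548.1 363.   68. ]
[[280.8 267.5]]
```

View pics/s9.png

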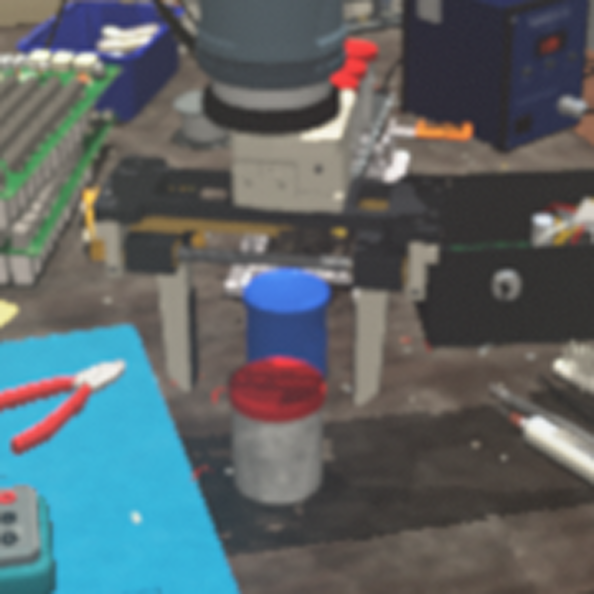

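Measured from the side view, the open fingertips sit about 19 mm above the reported TCP, at side pixels (245,289) and (302,292). I'll lower to TCP z ≈ 11 so the tips are about 30 mm above the tin's base, then close.

```bash
python3 -m crank '0.001 0 0.015 0 0 0 -1;0.001 0 0.030 0 0 0 -1;0.001 0 0.030 0 0 0 -1;0.001 0 0.030 0 0 0 1;0.001 0 0.030 0 0 0 1;0.001 0 0.030 0 0 0 1;0.001 0 0.030 0 0 0 1;0.001 0 0.030 0 0 0 1;0.001 0 0.030 0 0 0 1;0.001 0 0.030 0 0 0 1' 30
python3 - <<'E'
from h import *
for n in('side','wrist'):cv2.imwrite(f'pics/{n}10.png',bot.snapshot(n))
s=bot.get_state();print(s['eef_pos'],s['ft_force'])
a=cv2.resize(cv2.imread('pics/side10.png')[170:350,190:370],None,fx=2.2,fy=2.2);b=cv2.resize(cv2.imread('pics/wrist10.png'),(528,396))
cv2.imwrite('pics/z10.png',cv2.resize(np.hstack([a,b]),None,fx=.86,fy=.86))
E
```

```text
time_s: 11.95
eef_pos: [547.9, 361.0, 10.6]
eef_rot: [[-0.048, 0.999, 0.0], [0.999, 0.048, 0.0], [0.0, 0.001, -1.0]]
ft_force: [0.5, -0.2, 1.7]
gripper_width: 0.596
[547.88453478 361.02327976  10.5774534 ] [-0.63566501 -1.64518985  2.04322833]
```

View pics/z10.png

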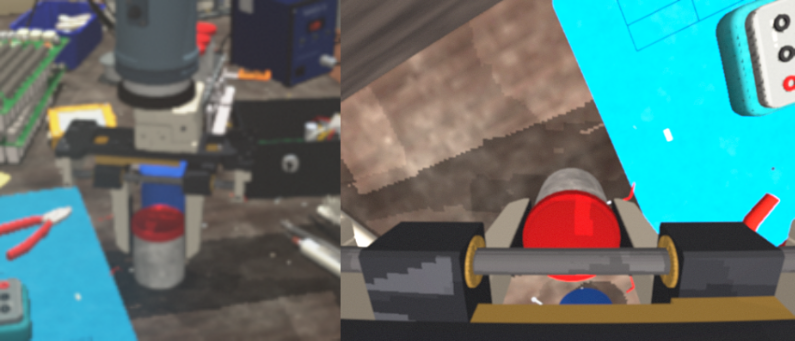

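Gripped: the opening is 55.5 mm. I'll lift, carry it over the high end, and tilt 8° to match the wheels.

```bash
python3 -m crank '0 0 -0.03 0 0 0 1;0 0 -0.07 0 0 0 1;0 0 -0.11 0 0 0 1;0 0 -0.15 0 0 0 1;0 0 -0.18 0 0 0 1;-0.01 0.001 -0.19 0 0.01 0 1;-0.03 0.003 -0.19 0 0.02 0 1;-0.06 0.005 -0.19 0 0.03 0 1;-0.09 0.007 -0.19 0 0.04 0 1;-0.12 0.01 -0.19 0 0.05 0 1;-0.15 0.012 -0.19 0 0.06 0 1;-0.18 0.014 -0.19 0 0.07 0 1;-0.21 0.017 -0.19 0 0.08 0 1;-0.235 0.019 -0.185 0 0.089 0 1;-0.25 0.021 -0.17 0 0.089 0 1;-0.257 0.021 -0.15 0 0.089 0 1;-0.257 0.021 -0.135 0 0.089 0 1;-0.257 0.021 -0.125 0 0.089 0 1;-0.257 0.021 -0.125 0 0.089 0 1;-0.257 0.021 -0.125 0 0.089 0 1'
python3 - <<'E'
from h import *
np.set_printoptions(precision=3,suppress=True)
for n in('scene','side','wrist'):cv2.imwrite(f'pics/{n}11.png',bot.snapshot(n))
s=bot.get_state();print(s['eef_pos'],s['eef_rot'],s['ft_force'],s['gripper_width'],s['time_s'])
np.save('T11.npy',bot.camera_params('wrist')['T'])
a=cv2.resize(cv2.imread('pics/side11.png')[130:310,190:370],None,fx=2.2,fy=2.2);b=cv2.resize(cv2.imread('pics/scene11.png')[120:350,150:450],(516,396))
cv2.imwrite('pics/z11.png',cv2.resize(np.hstack([a,b]),None,fx=.86,fy=.86))
E
```

```text
time_s: 14.05
eef_pos: [580.6, 105.6, 134.8]
eef_rot: [[-0.048, 0.999, -0.008], [0.989, 0.048, 0.139], [0.14, -0.001, -0.99]]
ft_force: [-0.5, 0.1, -0.2]
gripper_width: 0.592
[581.52  105.529 136.076] [[-0.048  0.999 -0.005]
 [ 0.989  0.048  0.139]
 [ 0.139  0.002 -0.99 ]] [-0.246  0.042 -0.664] 0.600925742899058 14.2
```

View pics/z11.png

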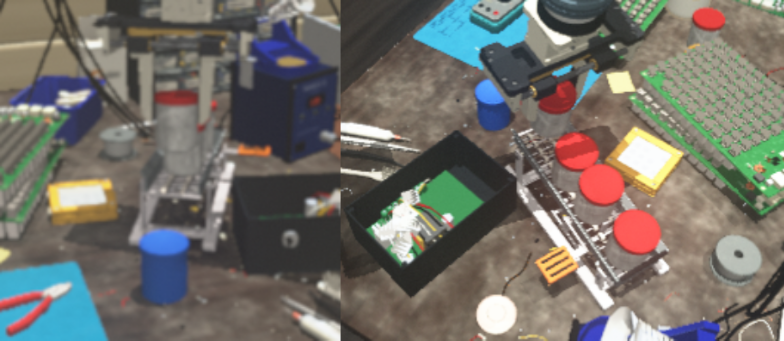

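View pics/wrist11.png

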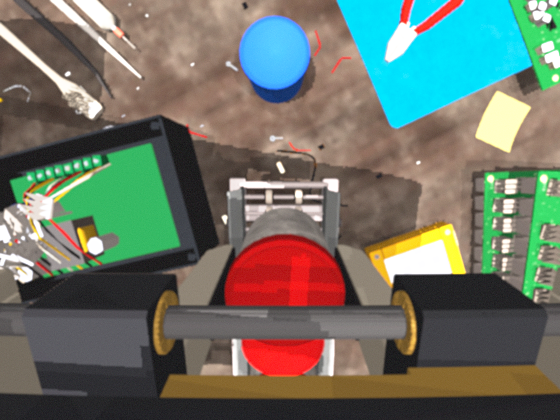

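Tin held upright over the high end. In the wrist view the lane's end runs from (230,181) to (338,181), and the tin is centred between at about x = 285. One numerical check of lateral position and end height.

```bash
python3 - <<'E'
from h import *
np.set_printoptions(precision=1,suppress=True)
for z in (84,100,104):print(z,[ray('wrist',uv,z) for uv in([230,182],[338,182],[284,182])])
s=bot.get_state();o=s['eef_pos'];R=s['eef_rot']
print(R.T@(ray('wrist',[284,182],102)-o),R.T@(ray('wrist',[234,360],60)-o),R.T@(ray('wrist',[334,360],60)-o))
for uv in([230,182],[338,182],[247,240],[322,240],[240,220],[330,220]):print(uv,R.T@(ray('wrist',uv,100)-o))
E
python3 -c "
import cv2
cv2.imwrite('pics/w11z.png',cv2.resize(cv2.imread('pics/wrist11.png')[160:400,200:370],None,fx=2.5,fy=2.5,interpolation=2))"
```

```text
84 [array([537.6, 143.6,  84. ]), array([621.7, 147.7,  84. ]), array([579.6, 145.6,  84. ])]
100 [array([540.3, 144.3, 100. ]), array([619. , 148.1, 100. ]), array([579.6, 146.2, 100. ])]
104 [array([540.9, 144.5, 104. ]), array([618.3, 148.2, 104. ]), array([579.6, 146.3, 104. ])]
[35.6  0.  39.4] [-134.4  -46.6   57.9] [-134.5   46.2   58. ]
[230, 182] [ 35.3 -39.4  41.3]
[338, 182] [35.3 39.4 41.5]
[247, 240] [ -7.4 -27.7  35.3]
[322, 240] [-7.5 28.3 35.4]
[240, 220] [  7.6 -32.6  37.4]
[330, 220] [ 7.5 34.  37.5]
```

View pics/w11z.png

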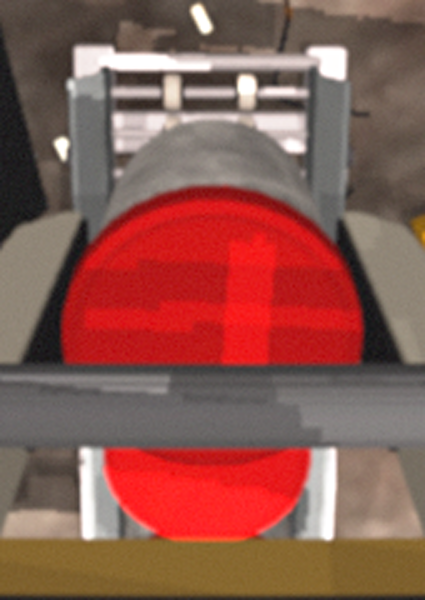

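Laterally centred within 1 mm, and the tin's centre is about 35 mm inside the lane's end. Descending along the tilted axis.

```bash
python3 -m crank '0 0 0.01 0 0 0 1;0 0 0.022 0 0 0 1;0 0 0.034 0 0 0 1;0 0 0.040 0 0 0 1;0 0 0.043 0 0 0 1;0 0 0.043 0 0 0 1'
python3 -m crank '0 0 0.001 0 0 0 1;0 0 0.002 0 0 0 1;0 0 0.003 0 0 0 1;0 0 0.003 0 0 0 1'
python3 - <<'E'
from h import *
np.set_printoptions(precision=3,suppress=True)
for n in('scene','side','wrist'):cv2.imwrite(f'pics/{n}12.png',bot.snapshot(n))
s=bot.get_state();print(s['eef_pos'],s['ft_force'],s['gripper_width'],s['time_s'])
a=cv2.resize(cv2.imread('pics/side12.png')[150:270,220:340],(396,396));b=cv2.resize(cv2.imread('pics/wrist12.png'),(528,396))
cv2.imwrite('pics/z12.png',cv2.resize(np.hstack([a,b]),None,fx=.86,fy=.86))
E
```

```text
time_s: 14.8
eef_pos: [580.3, 111.3, 92.0]
eef_rot: [[-0.047, 0.999, -0.008], [0.989, 0.048, 0.139], [0.14, -0.001, -0.99]]
ft_force: [-0.6, -0.3, -1.0]
gripper_width: 0.597
time_s: 15.2
eef_pos: [580.7, 111.6, 89.8]
eef_rot: [[-0.047, 0.999, -0.006], [0.989, 0.048, 0.139], [0.139, 0.0, -0.99]]
ft_force: [-0.5, -0.0, -1.3]
gripper_width: 0.596
[580.711 111.578  89.837] [ 0.282 -0.58  -1.691] 0.6002196237986513 15.35
```

View pics/z12.png

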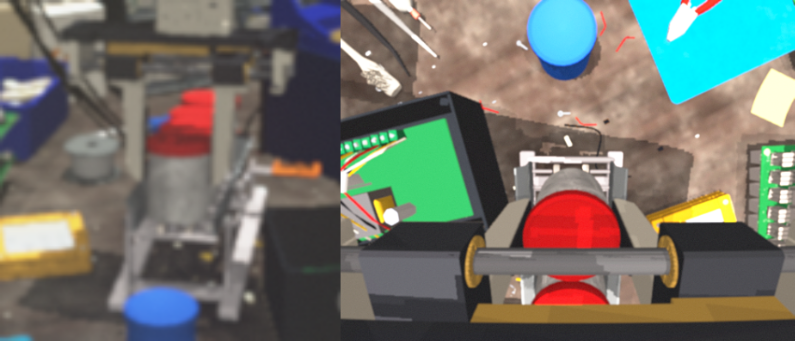

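```bash
python3 -m crank '0 0 0.001 0 0 0 1;0 0 0.002 0 0 0 1;0 0 0.002 0 0 0 1'
python3 -m crank '0 0 0.001 0 0 0 1;0 0 0.0015 0 0 0 1;0 0 0.0015 0 0 0 1'
```

```text
time_s: 15.65
eef_pos: [580.5, 111.9, 87.6]
eef_rot: [[-0.047, 0.999, -0.007], [0.989, 0.048, 0.139], [0.139, -0.0, -0.99]]
ft_force: [-0.5, 0.4, -1.5]
gripper_width: 0.6
time_s: 15.95
eef_pos: [580.7, 112.0, 87.3]
eef_rot: [[-0.048, 0.999, -0.006], [0.989, 0.048, 0.139], [0.139, 0.001, -0.99]]
ft_force: [-2.2, -1.7, 6.6]
gripper_width: 0.598
```

Seated on the wheels (about 7 N upward). I release in stages so the tin can roll down to the next one.

```bash
python3 -m crank '0 0 -0.0005 0 0 0 -0.3;0 0 -0.0005 0 0 0 -0.4;0 0 -0.0005 0 0 0 -0.5;0 0 -0.0005 0 0 0 -0.6;0 0 -0.0005 0 0 0 -0.7;0 0 -0.0005 0 0 0 -0.7;0 0 -0.0005 0 0 0 -0.7;0 0 -0.0005 0 0 0 -0.7;0 0 -0.0005 0 0 0 -0.7;0 0 -0.0005 0 0 0 -0.7;0 0 -0.0005 0 0 0 -0.7;0 0 -0.0005 0 0 0 -0.7;0 0 -0.0005 0 0 0 -0.7;0 0 -0.0005 0 0 0 -0.7'
python3 - <<'E'
from h import *
for n in('scene','side','wrist'):cv2.imwrite(f'pics/{n}13.png',bot.snapshot(n))
a=cv2.resize(cv2.imread('pics/side13.png')[150:270,220:340],(396,396));b=cv2.resize(cv2.imread('pics/wrist13.png'),(528,396))
cv2.imwrite('pics/z13.png',cv2.resize(np.hstack([a,b]),None,fx=.86,fy=.86))
E
```

```text
time_s: 17.35
eef_pos: [580.6, 112.0, 86.7]
eef_rot: [[-0.047, 0.999, -0.007], [0.989, 0.048, 0.139], [0.139, -0.0, -0.99]]
ft_force: [0.2, 0.6, 0.4]
gripper_width: 0.85
```

View pics/z13.png

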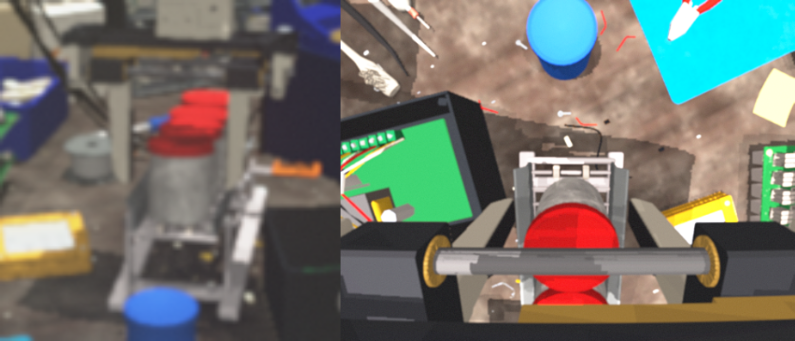

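The tin is released and upright, and has rolled down by some millimetres. I retreat straight up the tool axis and inspect.

```bash
python3 -m crank '0 0 -0.01 0 0 0 -0.7;0 0 -0.03 0 0 0 -0.8;0 0 -0.06 0 0 0 -1;0 0 -0.1 0 0 0 -1;0 0 -0.14 0 0 0 -1;-0.02 -0.02 -0.16 0 -0.05 0 -1;-0.05 -0.04 -0.17 0 -0.089 0 -1;-0.09 -0.05 -0.17 0 -0.089 0 -1;-0.12 -0.05 -0.17 0 -0.089 0 -1;-0.12 -0.05 -0.17 0 -0.089 0 -1'
python3 - <<'E'
from h import *
np.set_printoptions(precision=1,suppress=True)
for n in('scene','side','wrist'):cv2.imwrite(f'pics/{n}14.png',bot.snapshot(n))
print(bot.get_state()['eef_pos'],bot.get_state()['time_s'])
cv2.imwrite('pics/z14.png',np.hstack([cv2.resize(cv2.imread('pics/scene14.png')[130:350,180:420],(420,385)),cv2.resize(cv2.imread('pics/side14.png')[150:270,220:340],(375,385))]))
for c in('scene','side','wrist'):
  for d in bot.tip_of(c,'tin_third_mid'):w=W(c,d['xyz']);print(c,d['conf'],w,proj(c,w)[0])
E
```

```text
time_s: 18.5
eef_pos: [537.2, -35.8, 238.8]
eef_rot: [[-0.044, 0.999, 0.0], [0.999, 0.044, -0.002], [-0.002, 0.0, -1.0]]
ft_force: [-0.3, -0.1, -1.1]
gripper_width: 1.002
[537.6 -32.4 238.9] 18.65
scene 0.84 [580.3  41.7 102.1] [305.2 230.5]
side 0.76 [579.6  42.   99.4] [287.7 207. ]
side 0.75 [587.7 -85.6  77.8] [293.3 196.9]
wrist 0.81 [581.2  47.4 102.2] [332.1 123.6]
wrist 0.7 [417.3 -51.3  -2.8] [196.5 192. ]
```

View pics/z14.png

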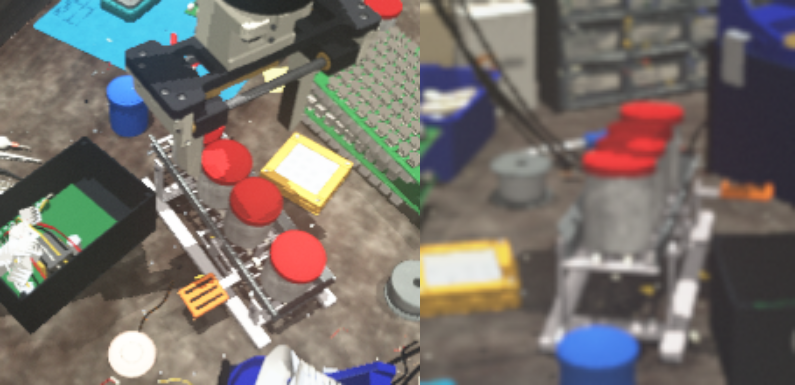

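View pics/wrist14.png

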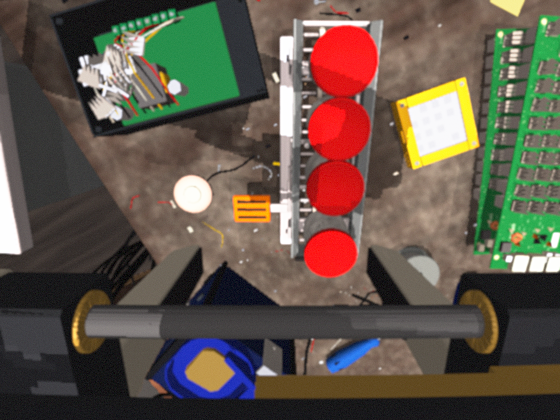

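All four tins are visible and upright, one in the bay and three in the row. I'll check the spacing.

Run:
```python
from h import *
np.set_printoptions(precision=1,suppress=True)
T=np.radians(8);th=.051
h=np.array([-np.sin(th),np.cos(th),0]);X=np.cos(T)*h+np.sin(T)*np.array([0,0,1.]);Z=np.cross(X,[-np.cos(th),-np.sin(th),0]);Y=np.cross(Z,X)
o=np.array([586.5,-5,60]);img=bot.snapshot('wrist');cv2.imwrite('pics/wrist15.png',img)
im=img.astype(int);b,g,r=im[...,0],im[...,1],im[...,2];m=((r>110)&(g<70)&(b<70)).astype(np.uint8);m[:,:290]=0;m[:,385:]=0
m[280:]=0
gray=(m*255)
cs=cv2.HoughCircles(cv2.GaussianBlur(gray,(5,5),1),cv2.HOUGH_GRADIENT,1,40,param1=100,param2=12,minRadius=22,maxRadius=38)
p=bot.camera_params('wrist');C=p['T'][:3,3]
for u,v,rr in sorted(cs[0].tolist(),key=lambda q:q[1]):
    d=ray('wrist',[u,v],0)-C;t=((o+68*Z-C)@Z)/(d@Z);q=C+t*d-o;print(u,v,rr,'lane x,y',q@X,q@Y)
print(bot.get_state()['time_s'])
```

```text
342.5 65.5 32.900001525878906 lane x,y 109.60994705051966 1.5201278367833824
337.5 129.5 32.20000076293945 lane x,y 57.382288774945394 2.539439124770383
334.5 188.5 28.600000381469727 lane x,y 1.944586590571925 1.9691345237040876
331.5 253.5 23.600000381469727 lane x,y -69.88580729120163 0.7739741719971391
18.85
```

```bash
python3 -c "
from workcell import bot
print(bot.sign_off())"
```

```text
the job is handed in; nothing more can be done
None
```

The job is done and handed in at about 19 s; no verdict came back.

**What I did**
- I pressed the orange paddle to its stop with one finger, at about 15 N, and held it until the front tin was in the bay.
- I then let the paddle up, and the two tins behind rolled up to the gate.
- I picked up the red-lidded new tin, not the blue look-alike. I set it on the wheels at the high end, tilted 8° to match the lane, and let it roll up behind the others.

**Last checks**
- **Tin positions:** fitting the lids in the wrist picture put the tins at lane x of about -70 (bay), 2, 57 and 110 mm. The expected values are -73, 0, 56 and 113 mm, so they agree within about 3 mm.
- **State of the scene:** all four tins stand lid up, and only one was let out. The new tin looked closed up behind the others. The chip case, flux lid and side cutters looked undisturbed in the pictures, though I did not measure them. The robot was clear of everything.

**What disagreed**
- The open fingertips sit about 20 mm above the reported TCP, so first contact with the paddle came lower than I had calculated. I allowed for this when picking up and placing the tin.

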